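Stow the short bridge caul in the glue-up tray

ROBOT

A 7-joint arm with a two-finger parallel gripper is mounted at the origin on a cart in front of the work surface, level with it; the furniture and walls round the work are solid. World frame = base frame: x ahead of the robot, y to its left, z up, the work surface at z = 0. Lengths are in m, angles in degrees, forces in N, time in s.
With the tool pointing down it reaches from about 0.425 to 0.825 m from the base axis. Payload 3.6 kg.
Tool frame: the origin (TCP) lies at the very end of the fingers, on their centre line; the grasp point (between the pads) lies 19 mm behind it (grasp_offset is the distance from the TCP to the grasp point, in m); z points along the fingers, y is the line along which they close (so a half turn about z gives the same grasp; the last joint's range is limited). The gripper opens to 93 mm and grips with 3 to 60 N. Pads are 15 mm wide; open, the fingers measure 128 mm over their backs; the gripper's body (75 mm by 188 mm) begins 65 mm behind the grasp point.
Start: joints at [66.836, 35.231, -0.722, 81.555, 0.464, 63.22, -2.315], TCP at [0.24, -0.604, 0.219] pointing down, gripper open.
Joint ranges: [-178.69, 178.69], [-17.37, 117.87], [-77.05, 75.6], [15.02, 138.74], [-78.02, 258.01], [0.78, 113.62], [-162.83, 162.83]. Speed limits (degrees/s): [159.86, 159.86, 180, 180, 180, 180, 180].

INTERFACE

Orientations are given as [roll, pitch, yaw] about the fixed x, y, z axes, in that order (R = Rz(yaw) Ry(pitch) Rx(roll)).
In Python, from cell import * gives the robot as it stands.
- The arm moves only by the tool step_arm, never from a script. Its argument "motion" is text: rows parted by semicolons, each of 7 numbers parted by spaces: the finger opening in mm, from 0 to 93, then the shift along the tool's x, y, z as a fraction of full scale, then the turn, a rotation vector about the tool's x, y, z as a fraction of full scale. In form: claw x y z ax ay az; .... A call has 1 to 20 rows; each row is the pose to reach, as a shift and turn from the pose commanded when the call began, along the tool's axes at that moment; what a row does not reach only later rows make up. Full scale, the value 1, is 10 cm for a shift and 120 degrees for a turn. A row lasts 1/12 s, in which the tool goes at most 41.7 mm and 7.16 degrees, less where a joint would pass 70% of its speed; a pose out of reach is approached as far as the arm can. A call with a number of a shift or a turn outside -1 to 1 is refused whole. A call with a gripper value outside its range is refused whole. The fingers move at their own pace and stop on an object; "squeeze" is the grip in N (left out, the last holds). Time passes only in rows, so rows that repeat a pose let the fingers close. It gives the time, the measured TCP pose, the force, the opening and the grip force at its end, in the units of the state.
- state(): the state, without advancing time (a new reading comes with each control period).
- get_image(name): name is "scene" or "top" or "wrist"; returns a dict with "image" (480x640x3 uint8, red, green, blue), "z_map" (480x640 float32, m along the optical axis (not along the pixel's ray), 0 where there is no reading), "vertical_fov" (degrees; the focal length in pixels is half the picture's height over the tangent of half this angle, whatever the lens; pixels are square), "cx", "cy" (the principal point, pixels), "D" ([k1, k2, p1, p2, k3] as OpenCV has them; the pictures are not rectified), "R" (3x3) and "t" (3): a world point X has camera coordinates R X + t. Camera axes: x right, y down, z forward; pixel columns grow to the right and rows downward; lengths in m; the calibration is good to about 2 mm. A picture is of the moment at which its call begins.
- job_done(): hands the job in; it is judged then, once.
The state is a dict: "t": time; "joint_pos": joint angles; "joint_vel": joint speeds; "effort": joint torques, N m; "eef_pos": TCP position; "tcp_rot": TCP orientation; "contact_force": force on the tool from outside, world axes, zero at the start; "wrist_torque": the same for the moment, N m; "opening": finger opening in m; "grip_force": force on a finger pad.
Only numpy, scipy, OpenCV 4.12 (cv2) and the standard library are available. Lean on these libraries where they do the work, as an engineer would, in place of code of your own. Each camera call takes 0.05 s, during which the arm holds its last target. There are 200 camera calls.

TASK

Get the glue-up tray ready for a small bridge: the pine caul in the tray's wide lane lies in the way, so first slide it along the lane, without lifting it out, up against either end. Then lift the shorter of the two hanging bridge cauls clear over the upturned tip of its hook, without wrenching it, and set it down gently in the freed space, end to end with the pine caul, cork face down and flat on the lane's floor. Leave the longer caul hanging and the glue bottle standing.

Things in the scene. Friction and masses are not known exactly. Their poses are not given: they have to be found in the camera images.
- short_caul: Hung wooden caul, 34 mm thick (x), 120 long (y). Origin: centre of its cork underside. Bar 40 high; mid-top pad, 50 long in y, rises to z = 76. A 26 mm hanging hole along x, centre at z = 33; the 8 mm hook rod touches the hole's top at z = 46, so the 30 mm above the rod are free to grip across the thickness. -x points to the hook's tip. 0.2 kg.
- long_caul: The other hanging bridge caul, same shape and section but 180 mm long in y; stays on its hook. Origin: centre of its underside.
- rack: Fixed wooden rack, 105 x 430 mm, origin mid-underside. Rail 114 mm high, front face at x = 22; uprights 128 high at y = +-195. Two level 8 mm hook rods at y = +-100, axis at z = 90, run from the rail to x = -61, then turn up to a tip at x = -70, 10 mm above the rod's top. A caul comes off when raised 10 to 18 mm and drawn along -x past the tip.
- tray: Open wooden tray, fixed, 88 x 292 x 46 mm, long in y; origin mid-underside. Walls and floor 6 mm. A 39 mm high divider along y parts a wide lane (44 mm, -x side, nearer the robot) from a narrow one (26 mm, +x side, filled by a fixed maple caul on edge). 280 mm long inside.
- wide_lane (a point): Centre of the wide lane's floor, 6 mm above the bench; axes those of the tray. The lane reaches 22 mm either way in x, 140 mm either way in y; its side wall and the tray's ends rise 40 mm above this point.
- pine_caul: Plain pine bar lying flat and loose in the wide lane, 30 mm (x) x 140 mm (y) x 24 mm high, long side along the lane. Origin: centre of its underside. About 0.08 kg.
- glue_bottle: Upright squeeze bottle of wood glue, 43 x 60 x 170 mm, a bystander. Origin: centre of its underside.
Things that resemble listed ones, but are neither listed nor needed, are in the scene too. Leave any blue look-alike of the pine_caul alone.

How it is judged (in metres and radians):
On the way, in this order (a step that is already met when the one before it is completed fails the run):
1. the pine caul is slid up to one end of the wide lane (within 10 mm of the end wall), flat on the floor ((y of pine_caul in the frame of wide_lane above 0.06 m or y of pine_caul in the frame of wide_lane below -0.06 m) and z of pine_caul in the frame of wide_lane below 0.004 m), for 0.2 s.
2. the short caul is lifted off its hook, held clear in front of the hook's tip (x of short_caul in the frame of rack below -0.095 m and height (world z) of short_caul above 0.05 m), for 0.1 s.
At the end, for the whole second after the job is handed in: Short caul upright, cork down on the wide lane's floor (within 4 mm; tilt < 0.08 rad; within 12 mm of the centre line); pine caul flat on that floor, over 45 mm off the lane's middle; both at rest. Long caul within 30 mm of its start, glue bottle upright (z of short_caul in the frame of wide_lane between -0.004 and 0.004 m and x of short_caul in the frame of wide_lane between -0.012 and 0.012 m and y of short_caul in the frame of wide_lane between -0.085 and 0.085 m and angle between short_caul's own z axis and vertical below 0.08 rad and z of pine_caul in the frame of wide_lane below 0.004 m and (y of pine_caul in the frame of wide_lane above 0.045 m or y of pine_caul in the frame of wide_lane below -0.045 m) and distance of long_caul from where it was at the start of the episode below 0.03 m and angle between glue_bottle's own z axis and vertical below 0.3 rad and linear speed of each of short_caul, pine_caul below 0.02 m/s); the robot touches nothing.
It fails at once if the short caul is wrenched against its hook (over 20 N) (contact force between short_caul and rack above 20 N).
It fails at once if the short caul is dropped (falling faster than 0.55 m/s close above the lane's floor) or rammed (over 40 N) into the tray or the pine caul ((linear speed of short_caul above 0.55 m/s and z of short_caul in the frame of wide_lane below 0.02 m and x of short_caul in the frame of wide_lane between -0.02 and 0.02 m) or contact force between short_caul and tray above 40 N or contact force between short_caul and pine_caul above 40 N).
It fails at once if the pine caul is lifted out of the tray (more than 30 mm off the lane's floor) (z of pine_caul in the frame of wide_lane above 0.03 m).
It fails at once if the long caul is knocked off its hook (moved more than 40 mm) (distance of long_caul from where it was at the start of the episode above 0.04 m).
It fails at once if the glue bottle is knocked over (angle between glue_bottle's own z axis and vertical above 0.5 rad).
It also fails if it takes over 56 s, if anything falls off the work surface, if the arm or the gripper's body presses on something with over 40 N, if the wrist force passes 120 N, or if a joint passes its speed limit or range.

## Working session

There is one attempt and no reset: what is moved stays moved. The work goes in short steps, Python scripts to look and compute and a tool call to move; the robot and the scene stay as the last step left them, time stands still between calls to the robot, and variables do not carry over. Pictures are saved under pics/ and viewed, at most 10 in all, crops included, and the job is handed in when it is done.

Besides the shell and the picture viewer there is one more tool, called after "Emit:" by a JSON object that holds its "api" and its "payload", one argument or row to a line. step_arm: Moves the arm, as the interface text tells. Its arguments: {"type":"object","properties":{"motion":{"type":"string"},"squeeze":{"type":"number"}},"required":["motion"]}

```bash
mkdir -p pics; cat > h.py <<'E'
from cell import *
import numpy as np, cv2
def K(d):
    f=240/np.tan(np.radians(d["vertical_fov"])/2)
    return np.array([[f,0,d["cx"]],[0,f,d["cy"]],[0,0,1.]])
def cloud(d):
    h,w=d["z_map"].shape
    u,v=np.meshgrid(np.arange(w),np.arange(h))
    p=np.stack([u,v],-1).reshape(-1,1,2).astype(np.float64)
    n=cv2.undistortPoints(p,K(d),np.array(d["D"],float)).reshape(h,w,2)
    z=d["z_map"].astype(float)
    c=np.dstack([n[...,0]*z,n[...,1]*z,z])
    X=(c-np.array(d["t"]))@np.array(d["R"])
    X[z<=0]=np.nan
    return X
def save(d,n): cv2.imwrite("pics/"+n,cv2.cvtColor(d["image"],cv2.COLOR_RGB2BGR))
E
python3 - <<'E'
from h import *
s=state();print(s)
for n in("scene","top"):
    d=get_image(n);save(d,n+"1.png");np.save(n+"1.npy",cloud(d));print(n,-np.array(d["R"]).T@d["t"],d["vertical_fov"],d["D"])
E
```

```text
{'t': 0.0, 'joint_pos': array([66.83381129, 35.28791559, -0.72347263, 81.64024981,  0.46363801,
       63.21914669, -2.31742074]), 'joint_vel': array([ 0.03281551,  0.03031923,  0.04080474, -0.03773209,  0.00665365,
        0.00574657, -0.01005688]), 'effort': array([ 4.44053558e-05, -4.58931577e+01,  2.08933996e-01, -1.65740883e+01,
       -6.11185399e-02,  2.04316922e-02,  2.06047575e-04]), 'eef_pos': array([ 0.23951142, -0.60341713,  0.21750246]), 'tcp_rot': array([-1.79855550e+02,  1.28758678e-03,  2.16492790e+01]), 'contact_force': array([ 0.82593186,  0.4449007 , -0.54925621]), 'wrist_torque': array([-0.02794199, -0.02086166, -0.04612987]), 'grip_force': 0.0, 'opening': 0.0927383326075619}
scene [0.06374799 0.65573801 0.72189517] 45.30878422528718 [-0.06893363  0.          0.          0.          0.        ]
top [ 0.47589484 -0.12669192  0.97410366] 51.19150642951355 [-0.05074984  0.          0.          0.          0.        ]
```

View pics/top1.png

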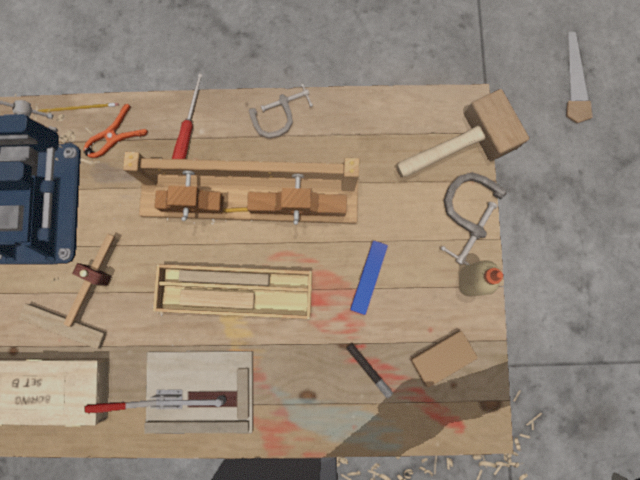

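View pics/scene1.png

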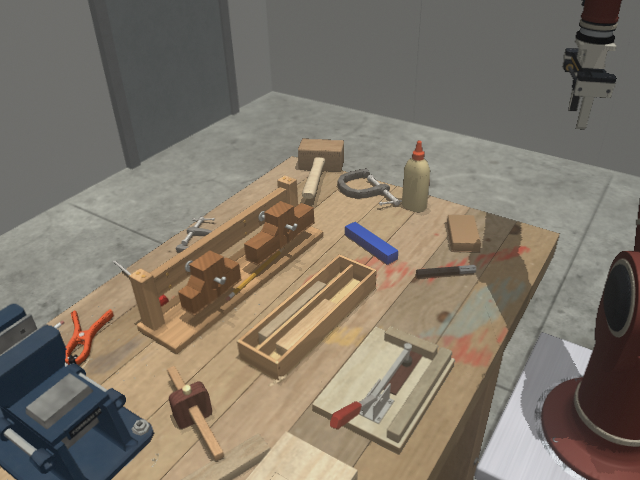

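```bash
cat > m.py <<'E'
from h import *
X=np.load("top1.npy");im=cv2.imread("pics/top1.png")
for (v,u) in [(198,188),(201,297),(165,250),(298,218),(278,225),(290,158),(268,235),(313,235),(290,311),(280,283),(300,283),(300,170),(175,188),(218,188),(213,300),(178,297),(270,480)]:
    print((u,v),X[v,u].round(4),im[v,u])
def rect(m,name):
    P=X[m][:,:2]; P=P[~np.isnan(P).any(1)]
    c,s,a=cv2.minAreaRect((P*1000).astype(np.float32)); print(name,len(P),np.round(c,1),np.round(s,1),round(a,2),'zmed',np.nanmedian(X[m][:,2]).round(4))
x,y,z=X[...,0],X[...,1],X[...,2]
U,V=np.meshgrid(np.arange(640),np.arange(480))
def box(u0,u1,v0,v1): return (U>=u0)&(U<=u1)&(V>=v0)&(V<=v1)
def big(m):
    n,l,st,_=cv2.connectedComponentsWithStats(m.astype(np.uint8)); return l==1+np.argmax(st[1:,4])
t=box(145,325,255,325)
rect(big(t&(z>.012)&(z<.06)),'tray')
rect(big(t&(z>.042)&(z<.05)),'trayrim')
rect(big(box(175,262,288,308)&(z>.025)&(z<.036)),'pine')
rect(big(t&(z>.03)&(z<.044)&(V<287)&(V>268)),'maple/div')
r=box(110,370,140,230)
rect(big(r&(z>.105)),'rail+')
rect(big(r&(z>.004)&(z<.03)),'rackbase')
rect(big(box(145,230,180,220)&(z>.115)),'spad')
rect(big(box(145,230,180,220)&(z>.08)&(z<.095)),'sbar piece')
rect(big(box(145,230,170,230)&(z>.07)),'s all')
rect(big(box(240,355,180,220)&(z>.115)),'lpad')
rect(big(box(240,355,170,230)&(z>.07)),'l all')
rect(big(box(460,505,250,300)&(z>.03)),'bottle')
# column profile of caul region along x at u=188
for v in range(150,226,3): print(v,X[v,188].round(4))
E
python3 m.py; python3 - <<'E'
import cv2
im=cv2.imread('pics/top1.png')[140:330,120:370]
cv2.imwrite('pics/crop1.png',cv2.resize(im,None,fx=3,fy=3,interpolation=cv2.INTER_CUBIC))
E
```

```text
(188, 198) [0.6707 0.097  0.1249] [ 84 119 165]
(297, 201) [ 0.6612 -0.0932  0.1256] [ 76 114 161]
(250, 165) [ 0.7299 -0.0104  0.1169] [113 149 185]
(218, 298) [0.4989 0.062  0.0288] [133 166 192]
(225, 278) [0.5359 0.0475 0.0365] [139 162 181]
(158, 290) [0.5152 0.1739 0.0381] [53 74 97]
(235, 268) [0.5535 0.0269 0.0474] [124 162 188]
(235, 313) [0.4705 0.027  0.0451] [128 169 194]
(311, 290) [ 0.5123 -0.1132 -0.0016] [102 135 166]
(283, 280) [ 0.532  -0.0597  0.0088] [144 183 200]
(283, 300) [ 0.4937 -0.059   0.0051] [145 187 200]
(170, 300) [0.4968 0.1594 0.0089] [141 183 198]
(188, 175) [0.7203 0.1057 0.095 ] [187 189 191]
(188, 218) [6.586e-01 1.291e-01 4.000e-04] [ 76 100 122]
(300, 213) [ 0.6511 -0.0962  0.0681] [36 57 92]
(297, 178) [ 0.7108 -0.0924  0.0931] [180 186 190]
(480, 270) [ 0.5366 -0.4047  0.1179] [103 128 146]
tray 3266 [509.6  33.9] [292.8  92.2] 86.6 zmed 0.0405
trayrim 1296 [511.4  33.5] [292.1  88.5] 86.58 zmed 0.0465
pine 1166 [498.   65.5] [139.   30.1] 86.58 zmed 0.0307
maple/div 967 [537.6  51. ] [168.6  20.3] 86.53 zmed 0.0386
rail+ 2923 [730.1   6.1] [4
[... 446 characters left out ...]
012]
153 [0.7922 0.1314 0.0015]
156 [ 7.865e-01  1.318e-01 -3.000e-04]
159 [0.7792 0.1308 0.0028]
162 [0.7388 0.1011 0.1143]
165 [0.7335 0.1012 0.1136]
168 [0.7271 0.1003 0.1166]
171 [0.7268 0.105  0.0985]
174 [0.7224 0.1059 0.0944]
177 [0.7167 0.1058 0.0945]
180 [0.7119 0.1064 0.0915]
183 [0.7053 0.1053 0.0953]
186 [0.6922 0.0974 0.1249]
189 [0.6874 0.098  0.1222]
192 [0.6821 0.098  0.1219]
195 [0.6768 0.0979 0.1218]
198 [0.6707 0.097  0.1249]
201 [0.6653 0.0969 0.1251]
204 [0.6598 0.0966 0.1257]
207 [0.66   0.1033 0.0997]
210 [0.6562 0.1054 0.0913]
213 [0.6656 0.1251 0.0161]
216 [0.6599 0.1254 0.0146]
219 [6.565e-01 1.290e-01 5.000e-04]
222 [0.6502 0.1285 0.002 ]
225 [0.6439 0.128  0.0035]
```

View pics/crop1.png

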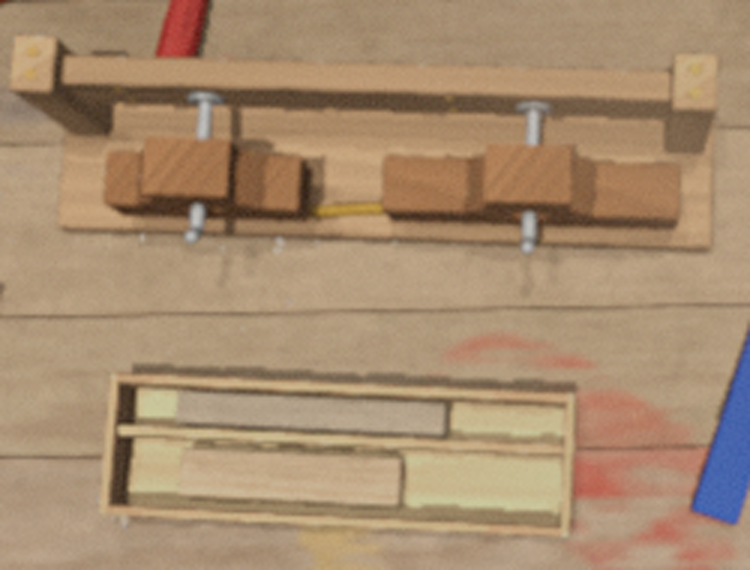

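The views show the short caul hanging at top-view pixel (188,198), the long one at (297,200), the pine caul at (218,298) in the tray's near lane with free floor to its right, and the bottle at (480,275). First I'll travel towards the tray with the fingers closed.

Emit:
{"api": "step_arm", "payload": {
  "motion": "0 .1 -.1 0 0 0 0; 0 .3 -.3 0 0 0 0; 0 .55 -.55 0 0 0 0; 0 .8 -.8 0 0 0 0; 0 1 -1 0 0 0 0",
  "squeeze": 20
}}

```text
t: 0.52
eef_pos: [0.2969, -0.4713, 0.2181]
tcp_rot: [-179.9, -0.1, 21.7]
contact_force: [0.4, 1.2, 0.3]
opening: 0.0644
grip_force: 0.0
```

Emit:
{"api": "step_arm", "payload": {
  "motion": "0 .25 -.25 0 0 0 0; 0 .5 -.5 0 0 0 0; 0 .75 -.75 0 0 0 0; 0 1 -1 0 0 0 0"
}}

```text
t: 0.85
eef_pos: [0.352, -0.3426, 0.2184]
tcp_rot: [-180.0, 0.0, 21.6]
contact_force: [0.1, -0.3, 1.6]
opening: 0.0375
grip_force: 0.0
```

Emit:
{"api": "step_arm", "payload": {
  "motion": "0 .25 -.25 0 0 0 0; 0 .5 -.5 0 0 0 0; 0 .75 -.75 0 0 0 0; 0 1 -1 0 0 0 0"
}}

```text
t: 1.18
eef_pos: [0.408, -0.2129, 0.2185]
tcp_rot: [-180.0, 0.0, 21.6]
contact_force: [0.5, -0.3, -0.3]
opening: 0.0106
grip_force: 0.0
```

Emit:
{"api": "step_arm", "payload": {
  "motion": "0 .25 -.25 0 0 0 0; 0 .5 -.5 0 0 0 0; 0 .75 -.75 0 0 0 0; 0 1 -1 0 0 0 0; 0 1 -1 0 0 0 0"
}}

```text
t: 1.6
eef_pos: [0.4667, -0.0761, 0.2187]
tcp_rot: [-179.8, -0.2, 22.4]
contact_force: [-0.7, -0.4, 0.8]
opening: 0.0004
grip_force: 0.0
```

Emit:
{"api": "step_arm", "payload": {
  "motion": "0 .1 -.08 0 0 0 .05; 0 .2 -.17 0 0 0 .1; 0 .3 -.25 0 0 0 .155; 0 .42 -.34 0 0 0 .209; 0 .42 -.34 0 0 0 .209; 0 .42 -.34 0 0 0 .209; 0 .42 -.34 0 0 0 .209; 0 .42 -.34 0 0 0 .209"
}}

```text
t: 2.27
eef_pos: [0.4898, -0.039, 0.2185]
tcp_rot: [180.0, 0.0, -3.4]
contact_force: [-0.2, 0.1, -0.5]
opening: 0.0004
grip_force: 0.0
```

```bash
python3 - <<'E'
from h import *
print(state())
d=get_image("wrist");save(d,"wrist1.png");np.save("wrist1.npy",cloud(d))
E
```

```text
{'t': 2.2667, 'joint_pos': array([  3.43605138,  21.27256303,  -2.00353582, 107.11370606,
         0.96619985,  51.67609791, -92.47889331]), 'joint_vel': array([ 0.17809474, -0.06106465, -0.02503009, -0.17957359, -0.19782159,
       -0.0511142 , -0.55792224]), 'effort': array([-3.09656532e-01, -3.29822767e+01, -1.13826399e-01, -1.46898302e+01,
       -1.09404101e-02, -7.98484264e-02,  1.32546283e-02]), 'eef_pos': array([ 0.4897927 , -0.03901362,  0.21854625]), 'tcp_rot': array([ 1.79967267e+02,  4.55076528e-02, -3.44804760e+00]), 'contact_force': array([-0.23777054,  0.06458425, -0.5380746 ]), 'wrist_torque': array([ 0.04541434,  0.04048555, -0.02586938]), 'grip_force': 0.0, 'opening': 0.0004212548288932257}
```

View pics/wrist1.png

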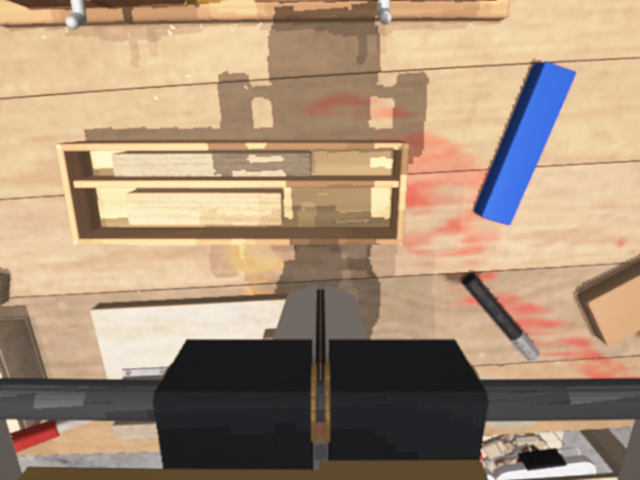

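The wrist view shows the tray square to the tool, with the pine caul's free end at about pixel (282,205) and the lane open on its right. I'll measure it again from here.

```bash
cat > w.py <<'E'
from h import *
X=np.load("wrist1.npy");z=X[...,2]
U,V=np.meshgrid(np.arange(640),np.arange(480))
def rect(m,name):
    n,l,st,_=cv2.connectedComponentsWithStats(m.astype(np.uint8)); m=l==1+np.argmax(st[1:,4])
    c,s,a=cv2.minAreaRect((X[m][:,:2]*1000).astype(np.float32)); print(name,m.sum(),np.round(c,1),np.round(s,1),round(a,2),'z',np.nanmedian(z[m]).round(4))
b=(U>50)&(U<415)&(V>138)&(V<250)
rect(b&(z>.043)&(z<.06),'rim')
rect(b&(z>.024)&(z<.035)&(V>188)&(V<228)&(U>120)&(U<290),'pine')
E
python3 w.py
```

```text
rim 6474 [512.   32.2] [293.   88.2] 86.53 z 0.0463
pine 5151 [498.7  64.4] [140.2  30. ] 86.45 z 0.0305
```

Emit:
{"api": "step_arm", "payload": {
  "motion": "0 .01 0 .2 0 0 0; 0 .01 0 .5 0 0 0; 0 .01 0 .8 0 0 0; 0 .01 0 1 0 0 0; 0 .01 0 1 0 0 0"
}}

```text
t: 2.73
eef_pos: [0.4881, -0.0385, 0.1153]
tcp_rot: [180.0, 0.5, -3.5]
contact_force: [0.2, -1.0, -0.3]
opening: 0.0003
grip_force: 0.0
```

Emit:
{"api": "step_arm", "payload": {
  "motion": "0 0 0 .2 0 0 0; 0 0 0 .4 0 0 0; 0 0 0 .6 0 0 0; 0 0 0 .75 0 0 0; 0 0 0 .88 0 0 0; 0 0 0 .98 0 0 0; 0 0 0 1 0 0 0; 0 0 0 1.0 0 0 0; 0 0 0 1 0 0 0"
}}

```text
t: 3.48
eef_pos: [0.4922, -0.038, 0.0195]
tcp_rot: [-180.0, -0.1, -3.4]
contact_force: [0.2, -0.8, -0.2]
opening: 0.0008
grip_force: 0.0
```

Emit:
{"api": "step_arm", "payload": {
  "motion": "0 0 -.05 .04 0 0 0; 0 0 -.1 .04 0 0 0; 0 0 -.14 .04 0 0 0; 0 0 -.18 .04 0 0 0; 0 0 -.21 .04 0 0 0; 0 0 -.24 .04 0 0 0; 0 0 -.27 .04 0 0 0; 0 0 -.3 .04 0 0 0; 0 0 -.33 .04 0 0 0; 0 0 -.36 .04 0 0 0; 0 0 -.39 .04 0 0 0; 0 0 -.42 .04 0 0 0; 0 0 -.45 .04 0 0 0; 0 0 -.47 .04 0 0 0; 0 0 -.48 .04 0 0 0; 0 0 -.48 .04 0 0 0; 0 0 -.48 .04 0 0 0"
}}

```text
t: 4.9
eef_pos: [0.4943, 0.0108, 0.0145]
tcp_rot: [-180.0, 0.0, -3.4]
contact_force: [-0.5, 0.2, 0.5]
opening: 0.0008
grip_force: 0.0
```

```bash
python3 - <<'E'
from h import *
s=state();print(s["eef_pos"],s["contact_force"])
for n in("top","scene","wrist"):
    d=get_image(n);save(d,n+"2.png");np.save(n+"2.npy",cloud(d))
    X=np.load(n+"2.npy")
    # lane coords
    e=X[...,:2]-[.4957,.0339]; x=e@[.9982,-.0602]; y=e@[.0602,.9982]; z=X[...,2]
    m=(abs(x)<.012)&(z>.024)&(z<.036)&(abs(y)<.14)
    if m.sum()>20: print(n,m.sum(),np.percentile(y[m],[1,50,99]).round(4))
E
```

```text
[0.49429488 0.01077812 0.01454899] [-0.4967504   0.16085519  0.50101181]
scene 845 [-0.1394  0.0589  0.1291]
wrist 14362 [-0.035   0.0507  0.1101]
```

Emit:
{"api": "step_arm", "payload": {
  "motion": "0 0 -.02 0 0 0 0; 0 0 -.04 0 0 0 0; 0 0 -.04 0 0 0 0; 0 0 -.04 0 0 0 0"
}}

```text
t: 5.38
eef_pos: [0.4946, 0.0146, 0.0147]
tcp_rot: [-180.0, 0.0, -3.4]
contact_force: [-0.4, -0.2, -0.6]
opening: 0.0006
grip_force: 0.0
```

```bash
python3 - <<'E'
from h import *
d=get_image("scene");save(d,"s3.png");X=cloud(d)
im=cv2.imread("pics/s3.png")[230:390,220:400];cv2.imwrite("pics/s3c.png",cv2.resize(im,None,fx=4,fy=3.7))
E
```

```text
(no output)
```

View pics/s3c.png

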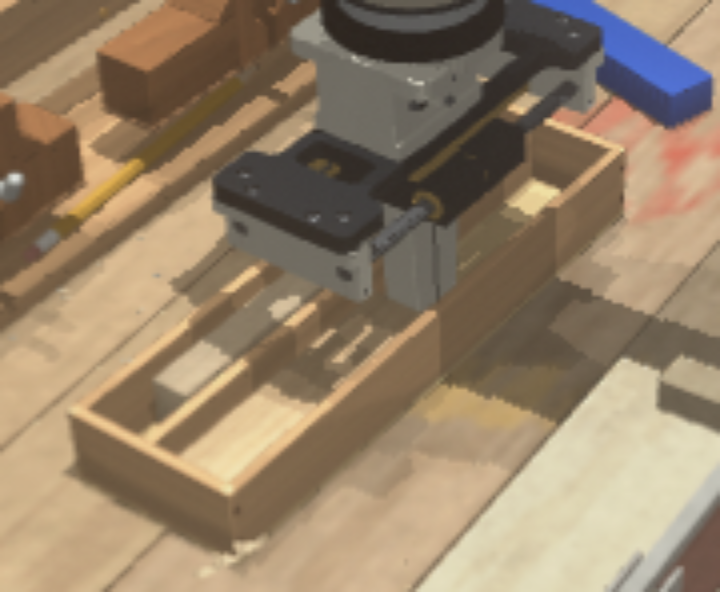

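The scene view shows the pine caul running right to the tray's left end (about (230,480)). I'll nudge it until the force shows contact.

Emit:
{"api": "step_arm", "payload": {
  "motion": "0 0 -.01 0 0 0 0; 0 0 -.02 0 0 0 0; 0 0 -.03 0 0 0 0; 0 0 -.03 0 0 0 0"
}}

```text
t: 5.77
eef_pos: [0.4948, 0.0173, 0.0147]
tcp_rot: [-180.0, -0.0, -3.4]
contact_force: [-0.2, -0.5, 0.9]
opening: 0.0005
grip_force: 0.1
```

Emit:
{"api": "step_arm", "payload": {
  "motion": "0 0 .05 0 0 0 0; 0 0 .1 -.1 0 0 0; 0 0 .1 -.35 0 0 0; 0 0 .1 -.7 0 0 0; 0 0 .1 -1 0 0 0; 0 0 .1 -1 0 0 0"
}}

```text
t: 6.27
eef_pos: [0.4981, 0.0065, 0.1205]
tcp_rot: [-179.9, -0.7, -3.5]
contact_force: [0.7, -0.1, 0.6]
opening: 0.0005
grip_force: 0.0
```

Emit:
{"api": "step_arm", "payload": {
  "motion": "0 0 .1 -.3 0 0 0; 0 0 .3 -.6 0 0 0; 0 0 .5 -.8 0 0 0; 0 0 .5 -.9 0 0 0; 0 0 .5 -.9 0 0 0; 0 0 .5 -.9 0 0 0"
}}

```text
t: 6.77
eef_pos: [0.4909, -0.0429, 0.2049]
tcp_rot: [-180.0, -0.0, -3.5]
contact_force: [1.4, -0.7, -0.4]
opening: 0.0006
grip_force: 0.0
```

```bash
cat > p.py <<'E'
from h import *
d=get_image("wrist");save(d,"w4.png");X=cloud(d);z=X[...,2]
print(state()["eef_pos"])
def rect(m,name):
    n,l,st,_=cv2.connectedComponentsWithStats(m.astype(np.uint8)); m=l==1+np.argmax(st[1:,4])
    c,s,a=cv2.minAreaRect((X[m][:,:2]*1000).astype(np.float32)); print(name,m.sum(),np.round(c,1),np.round(s,1),round(a,2),'z',np.nanmedian(z[m]).round(4))
b=(X[...,0]<.57)&(X[...,0]>.455)&(abs(X[...,1]-.033)<.15)
rect(b&(z>.043)&(z<.06),'rim')
e=X[...,:2]-[.4957,.0339]; x=e@[.9982,-.0602]; y=e@[.0602,.9982]
m=(abs(x)<.017)&(z>.027)&(z<.034)&(abs(y)<.139)
rect(m,'pine')
E
python3 p.py
```

```text
[ 0.49043123 -0.04227606  0.20406424]
rim 6987 [511.8  32.3] [293.3  88.9] 86.69 z 0.0463
pine 5475 [499.9 101.9] [141.7  33.9] 86.62 z 0.0305
```

Emit:
{"api": "step_arm", "payload": {
  "motion": "60 .08 -.08 -.02 0 0 -.055; 60 .16 -.16 -.04 0 0 -.11; 60 .24 -.24 -.06 0 0 -.165; 60 .32 -.32 -.06 0 0 -.22; 60 .4 -.4 -.06 0 0 -.275; 60 .48 -.48 -.06 0 0 -.33; 60 .56 -.56 -.06 0 0 -.385; 60 .64 -.64 -.06 0 0 -.44; 60 .72 -.72 -.06 0 0 -.495; 60 .8 -.8 -.06 0 0 -.55; 60 .9 -.9 -.06 0 0 -.605; 60 1 -1 -.06 0 0 -.66; 60 1 -1 -.06 0 0 -.715; 60 1 -1 -.06 0 0 -.75; 60 1 -1 -.06 0 0 -.75; 60 1 -1 -.06 0 0 -.75; 60 1 -1 -.06 0 0 -.75; 60 1 -1 -.06 0 0 -.75"
}}

```text
t: 8.32
eef_pos: [0.5967, 0.0513, 0.2103]
tcp_rot: [-180.0, 0.0, 86.5]
contact_force: [0.6, 0.7, 0.8]
opening: 0.0597
grip_force: 0.0
```

```bash
python3 - <<'E'
from h import *
s=state();print(s["eef_pos"],s["tcp_rot"],s["opening"],s["joint_pos"])
d=get_image("wrist");save(d,"w5.png");np.save("w5.npy",cloud(d))
E
```

```text
[0.59667074 0.05125334 0.21026128] [-1.79952157e+02  4.11477545e-03  8.65243808e+01] 0.05968537946142065 [  7.85838225  32.80349081 -24.3338124   90.6243103   14.94766936
  59.86266599 -24.0748158 ]
```

View pics/w5.png

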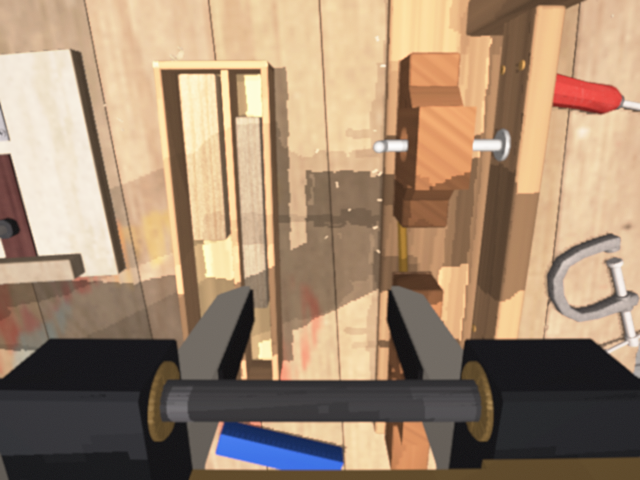

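The wrist view shows the short caul with its pad at about (445,148). The rod runs through at v≈145, from the rail flange (503,145) to the tip (380,147).

```bash
python3 - <<'E'
from h import *
X=np.load("w5.npy");z=X[...,2]
U,V=np.meshgrid(np.arange(640),np.arange(480))
def rect(m,name):
    n,l,st,_=cv2.connectedComponentsWithStats(m.astype(np.uint8)); m=l==1+np.argmax(st[1:,4])
    c,s,a=cv2.minAreaRect((X[m][:,:2]*1000).astype(np.float32)); print(name,m.sum(),np.round(c,1),np.round(s,1),round(a,2),'z',np.nanmedian(z[m]).round(4))
b=(U>395)&(U<480)&(V<260)
rect(b&(z>.118)&(z<.13),'pad')
rect(b&(z>.08)&(z<.095)&(V<110),'barL')
rect(b&(z>.08)&(z<.095)&(V>180),'barR')
rect((U>470)&(U<520)&(z>.085)&(z<.105)&(V>120)&(V<170),'rod back')
rect((U>370)&(U<403)&(z>.085)&(z<.11)&(V>130)&(V<160),'rod tip')
for v in (143,146,149): print([ (u,*X[v,u].round(4)) for u in (374,378,382,386,392,396,402,408,480,490,503)])
m=(U>480)&(U<560)&(V>160)&(V<320)&(z>.108)&(z<.12); rect(m,'rail')
E
```

```text
pad 4811 [676.8 108.2] [50.3 35.1] 86.83 z 0.1243
barL 2354 [679.  150.2] [36.3 34.9] 86.84 z 0.0886
barR 1665 [674.5  65.5] [34.6 34.2] 85.52 z 0.0884
rod back 1000 [716.6 105.3] [33.4 23.6] 87.68 z 0.0945
rod tip 338 [646.9 109.8] [ 7.8 20.9] 85.34 z 0.0947
[(374, np.float64(0.6493), np.float64(0.1057), np.float64(0.0003)), (378, np.float64(0.6389), np.float64(0.1127), np.float64(0.1047)), (382, np.float64(0.6414), np.float64(0.1126), np.float64(0.105)), (386, np.float64(0.6454), np.float64(0.1118), np.float64(0.0963)), (392, np.float64(0.6498), np.float64(0.1114), np.float64(0.0939)), (396, np.float64(0.6527), np.float64(0.1112), np.float64(0.0935)), (402, np.float64(0.6567), np.float64(0.111), np.float64(0.0936)), (408, np.float64(0.6597), np.float64(0.1111), np.float64(0.099)), (480, np.float64(0.7101), np.float64(0.1079), np.float64(0.0938)), (490, np.float64(0.7168), np.float64(0.1076), np.float64(0.0942)), (503, np.float64(0.7247), np.float64(0.1073), np.float64(0.0966))]
[(374, np.float64(0.6367), np.float64(0.1106), np.float64(0.1007)), (378, np.float64(0.6388), np.float64(
[... 712 characters left out ...]
4(0.639), np.float64(0.1087), np.float64(0.1033)), (382, np.float64(0.6416), np.float64(0.1086), np.float64(0.1035)), (386, np.float64(0.645), np.float64(0.108), np.float64(0.0983)), (392, np.float64(0.6499), np.float64(0.1073), np.float64(0.0931)), (396, np.float64(0.6526), np.float64(0.1072), np.float64(0.0938)), (402, np.float64(0.6571), np.float64(0.1068), np.float64(0.0914)), (408, np.float64(0.6595), np.float64(0.1073), np.float64(0.1)), (480, np.float64(0.7105), np.float64(0.1038), np.float64(0.0932)), (490, np.float64(0.7176), np.float64(0.1034), np.float64(0.0928)), (503, np.float64(0.725), np.float64(0.1033), np.float64(0.0965))]
rail 4538 [733.   38.9] [115.6  19.2] 87.24 z 0.1141
```

Emit:
{"api": "step_arm", "payload": {
  "motion": "48 .15 .15 0 0 0 0; 48 .35 .35 0 0 0 0; 48 .55 .55 .1 0 0 0; 48 .7 .7 .25 0 0 0; 48 .78 .76 .4 0 0 0; 48 .78 .76 .55 0 0 0; 48 .78 .76 .6 0 0 0; 48 .78 .76 .6 0 0 0; 48 .78 .76 .6 0 0 0; 48 .78 .76 .6 0 0 0"
}}

```text
t: 9.2
eef_pos: [0.6782, 0.1241, 0.1522]
tcp_rot: [179.9, -0.0, 86.5]
contact_force: [0.1, -0.6, -0.9]
opening: 0.0479
grip_force: 0.0
```

```bash
python3 - <<'E'
from h import *
s=state();print(s["eef_pos"],s["tcp_rot"],s["opening"])
e=np.array([.6777,.1243])-s["eef_pos"][:2];a=np.radians(s["tcp_rot"][2]);print(e@[np.cos(a),np.sin(a)],e@[np.sin(a),-np.cos(a)])
d=get_image("top");im=d["image"][120:260,120:290,::-1];cv2.imwrite("pics/t6.png",cv2.resize(im,None,fx=4,fy=4,interpolation=cv2.INTER_CUBIC))
E
```

```text
[0.67818696 0.12405104 0.15215554] [ 1.79868063e+02 -2.54938730e-02  8.65127595e+01] 0.04793517423577048
0.00021887882113421944 -0.0005012005686792668
```

Emit:
{"api": "step_arm", "payload": {
  "motion": "48 0 0 .1 0 0 0; 48 0 0 .2 0 0 0; 48 0 0 .3 0 0 0; 48 0 0 .4 0 0 0; 48 0 0 .48 0 0 0; 48 0 0 .52 0 0 0; 48 0 0 .52 0 0 0; 48 0 0 .52 0 0 0"
}}

```text
t: 9.92
eef_pos: [0.6776, 0.1245, 0.0984]
tcp_rot: [-180.0, -0.0, 86.6]
contact_force: [-0.4, -0.8, 0.4]
opening: 0.0482
grip_force: 0.0
```

Emit:
{"api": "step_arm", "payload": {
  "motion": "42 0 0 0 0 0 0; 38 0 0 0 0 0 0; 36 0 0 0 0 0 0; 34 0 0 0 0 0 0; 32 0 0 0 0 0 0; 30 0 0 0 0 0 0; 30 0 0 0 0 0 0; 30 0 0 0 0 0 0",
  "squeeze": 35
}}

```text
t: 10.58
eef_pos: [0.6776, 0.1246, 0.0991]
tcp_rot: [180.0, -0.0, 86.6]
contact_force: [-0.7, -0.7, 2.4]
opening: 0.0336
grip_force: 35.0
```

Gripped (33.6 mm, 35 N). Now a slow raise of 14 mm.

Emit:
{"api": "step_arm", "payload": {
  "motion": "30 0 0 -.02 0 0 0; 30 0 0 -.04 0 0 0; 30 0 0 -.06 0 0 0; 30 0 0 -.08 0 0 0; 30 0 0 -.1 0 0 0; 30 0 0 -.12 0 0 0; 30 0 0 -.135 0 0 0; 30 0 0 -.14 0 0 0; 30 0 0 -.14 0 0 0; 30 0 0 -.14 0 0 0"
}}

```text
t: 11.42
eef_pos: [0.6775, 0.1244, 0.1127]
tcp_rot: [-180.0, -0.0, 86.6]
contact_force: [-0.1, -0.4, -2.4]
opening: 0.0338
grip_force: 35.0
```

```bash
cat > q.py <<'E'
from h import *
import sys
s=state();print(s["eef_pos"],s["tcp_rot"],s["contact_force"],s["wrist_torque"])
d=get_image("scene");save(d,sys.argv[1]+".png");X=cloud(d);np.save(sys.argv[1]+".npy",X)
im=d["image"][200:340,130:320,::-1];cv2.imwrite("pics/"+sys.argv[1]+"c.png",cv2.resize(im,None,fx=4,fy=4,interpolation=cv2.INTER_CUBIC))
E
python3 q.py s7
```

```text
[0.67748883 0.12442578 0.11267423] [-1.79997529e+02 -3.53082025e-03  8.65716835e+01] [-0.05871672 -0.4227827  -2.37440003] [ 0.01656651 -0.07315029 -0.03677404]
```

View pics/s7c.png

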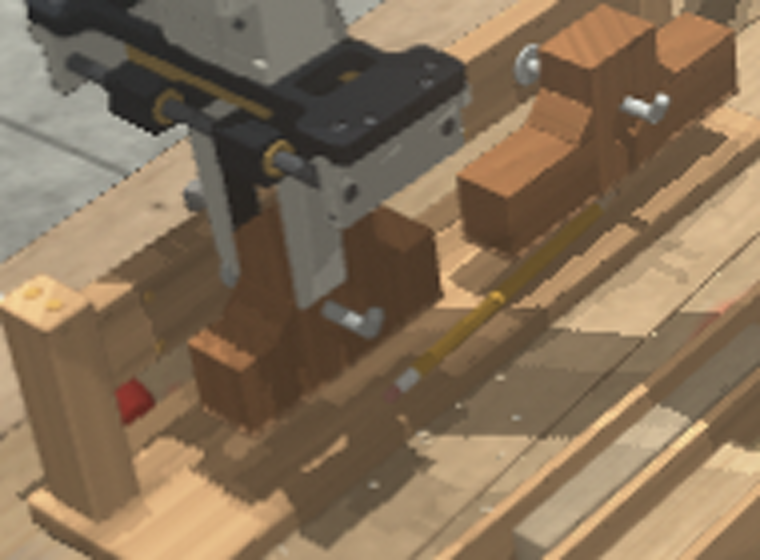

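The view shows the caul raised and level in the grip. The hook tip at (370,320) is clear, and the force is just the caul's weight. Drawing it along -x.

Emit:
{"api": "step_arm", "payload": {
  "motion": "30 0 -.03 0 0 0 0; 30 0 -.07 0 0 0 0; 30 0 -.11 0 0 0 0; 30 0 -.15 0 0 0 0; 30 0 -.19 0 0 0 0; 30 0 -.22 0 0 0 0; 30 0 -.22 0 0 0 0"
}}

```text
t: 12.05
eef_pos: [0.6547, 0.126, 0.1129]
tcp_rot: [-180.0, 0.0, 86.6]
contact_force: [0.4, 0.6, -2.3]
opening: 0.0336
grip_force: 35.0
```

Emit:
{"api": "step_arm", "payload": {
  "motion": "30 0 -.03 0 0 0 0; 30 0 -.07 0 0 0 0; 30 0 -.11 0 0 0 0; 30 0 -.15 0 0 0 0; 30 0 -.19 0 0 0 0; 30 0 -.23 0 0 0 0; 30 0 -.27 0 0 0 0; 30 0 -.31 0 0 0 0; 30 0 -.35 0 0 0 0; 30 0 -.39 0 0 0 0; 30 0 -.44 0 0 0 0; 30 0 -.5 0 0 0 0; 30 0 -.57 0 0 0 0; 30 0 -.64 0 0 0 0; 30 0 -.7 0 0 0 0; 30 0 -.72 0 0 0 0; 30 0 -.72 0 0 0 0; 30 0 -.72 0 0 0 0"
}}

```text
t: 13.55
eef_pos: [0.5839, 0.13, 0.1129]
tcp_rot: [180.0, -0.0, 86.6]
contact_force: [1.0, -0.0, -3.2]
opening: 0.034
grip_force: 35.0
```

Emit:
{"api": "step_arm", "payload": {
  "motion": "30 -.05 -.1 -.05 0 0 0; 30 -.15 -.25 -.12 0 0 0; 30 -.3 -.4 -.2 0 0 0; 30 -.45 -.55 -.2 0 0 0; 30 -.6 -.7 -.2 0 0 0; 30 -.75 -.78 -.2 0 0 0; 30 -.9 -.82 -.2 0 0 0; 30 -1 -.82 -.2 0 0 0; 30 -1 -.82 -.2 0 0 0"
}}

```text
t: 14.3
eef_pos: [0.4963, 0.032, 0.1327]
tcp_rot: [180.0, 0.1, 86.3]
contact_force: [0.4, 0.0, -1.4]
opening: 0.0339
grip_force: 35.0
```

Emit:
{"api": "step_arm", "payload": {
  "motion": "30 -.1 0 0 0 0 0; 30 -.25 0 0 0 0 0; 30 -.4 0 0 0 0 0; 30 -.5 0 0 0 0 0; 30 -.56 0 0 0 0 0; 30 -.56 0 0 0 0 0; 30 -.56 0 0 0 0 0; 30 -.56 0 0 0 0 0"
}}

```text
t: 14.97
eef_pos: [0.4928, -0.0195, 0.1328]
tcp_rot: [180.0, -0.1, 86.7]
contact_force: [-0.3, 0.3, -2.9]
opening: 0.034
grip_force: 35.0
```

```bash
cat > r.py <<'E'
from h import *
s=state();print(s["eef_pos"],s["tcp_rot"],s["contact_force"])
for n in("top","scene","wrist"):
    d=get_image(n);save(d,n+"8.png");X=cloud(d);z=X[...,2];np.save(n+"8.npy",X)
    e=X[...,:2]-[.4957,.0337]; x=e@[.9982,-.0602]; y=e@[.0602,.9982]
    tz=s["eef_pos"][2]
    zb=tz-.051+.040   # expected bar top
    for nm,lo,hi in(("barR",-.14,-.097),("barL",-.045,0.0)):
        m=(abs(x)<.035)&(y>lo)&(y<hi)&(abs(z-zb)<.008)
        if m.sum()>50:
            c,sz,a=cv2.minAreaRect((np.c_[x[m],y[m]]*1000).astype(np.float32)); print(n,nm,m.sum(),np.round(c,1),np.round(sz,1),round(a,1),np.median(z[m]).round(4),'exp',zb.round(4))
d=cv2.imread("pics/top8.png")[220:350,130:340];cv2.imwrite("pics/t8c.png",cv2.resize(d,None,fx=3.5,fy=3.5,interpolation=cv2.INTER_CUBIC))
E
python3 r.py
```

```text
[ 0.49280304 -0.01948659  0.13279252] [ 1.79972216e+02 -6.86395842e-02  8.66584320e+01] [-0.32022168  0.31502201 -2.85645639]
top barR 338 [   0.8 -114.1] [33.9 28.3] 1.5 0.1229 exp 0.1218
scene barR 98 [ -11.2 -115.4] [16.5 35. ] 33.8 0.1217 exp 0.1218
scene barL 371 [  1.2 -25.2] [35.5 38.4] 1.0 0.1224 exp 0.1218
wrist barR 56 [   0.5 -129.2] [29.4  1.8] 0.5 0.1214 exp 0.1218
wrist barL 5084 [  0.7 -24.9] [34.2 30.8] 0.0 0.1223 exp 0.1218
```

View pics/scene8.png

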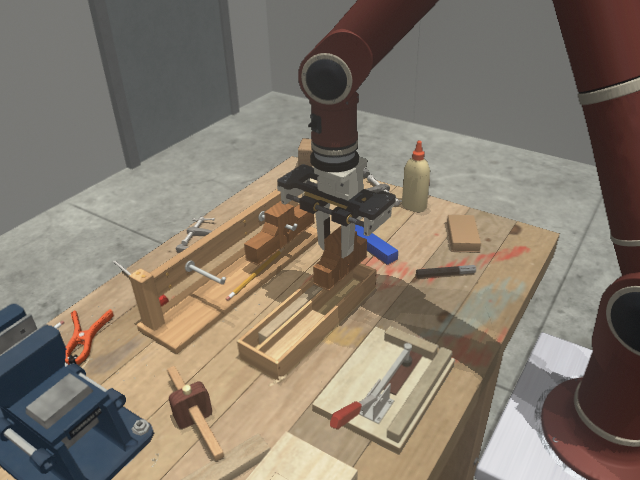

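The caul hangs level over the lane, about 0.7 mm off its centre line and 1.5 mm off the middle of the gap. Lowering it.

Emit:
{"api": "step_arm", "payload": {
  "motion": "30 -.015 -.006 .05 0 0 0; 30 -.015 -.006 .12 0 0 0; 30 -.015 -.006 .2 0 0 0; 30 -.015 -.006 .26 0 0 0; 30 -.015 -.006 .3 0 0 0; 30 -.015 -.006 .34 0 0 0; 30 -.015 -.006 .38 0 0 0; 30 -.015 -.006 .42 0 0 0; 30 -.015 -.006 .46 0 0 0; 30 -.015 -.006 .5 0 0 0; 30 -.015 -.006 .5 0 0 0; 30 -.015 -.006 .5 0 0 0"
}}

```text
t: 16.12
eef_pos: [0.4917, -0.0222, 0.0825]
tcp_rot: [-180.0, -0.0, 86.6]
contact_force: [-0.5, -1.0, -1.2]
opening: 0.0339
grip_force: 35.0
```

Emit:
{"api": "step_arm", "payload": {
  "motion": "30 0 0 .03 0 0 0; 30 0 0 .06 0 0 0; 30 0 0 .09 0 0 0; 30 0 0 .12 0 0 0; 30 0 0 .15 0 0 0; 30 0 0 .18 0 0 0; 30 0 0 .2 0 0 0; 30 0 0 .22 0 0 0; 30 0 0 .23 0 0 0; 30 0 0 .23 0 0 0; 30 0 0 .23 0 0 0"
}}

```text
t: 17.03
eef_pos: [0.4919, -0.0222, 0.0597]
tcp_rot: [180.0, -0.0, 86.6]
contact_force: [0.5, 0.2, -2.2]
opening: 0.0338
grip_force: 35.0
```

Emit:
{"api": "step_arm", "payload": {
  "motion": "30 0 0 .005 0 0 0; 30 0 0 .01 0 0 0; 30 0 0 .015 0 0 0; 30 0 0 .02 0 0 0; 30 0 0 .02 0 0 0; 30 0 0 .02 0 0 0"
}}

```text
t: 17.53
eef_pos: [0.4918, -0.0222, 0.0577]
tcp_rot: [-180.0, -0.0, 86.6]
contact_force: [-0.1, -1.1, -3.1]
opening: 0.0336
grip_force: 35.0
```

Emit:
{"api": "step_arm", "payload": {
  "motion": "30 0 0 .005 0 0 0; 30 0 0 .01 0 0 0; 30 0 0 .01 0 0 0; 30 0 0 .01 0 0 0"
}}

```text
t: 17.87
eef_pos: [0.4919, -0.0223, 0.0571]
tcp_rot: [180.0, 0.0, 86.6]
contact_force: [-1.2, -0.9, 4.3]
opening: 0.0335
grip_force: 35.0
```

Touchdown felt, about 7 N. Releasing slowly, then rising.

Emit:
{"api": "step_arm", "payload": {
  "motion": "35 0 0 0 0 0 0; 36 0 0 0 0 0 0; 38 0 0 0 0 0 0; 42 0 0 0 0 0 0; 48 0 0 0 0 0 0; 50 0 0 0 0 0 0; 50 0 0 0 0 0 0"
}}

```text
t: 18.45
eef_pos: [0.4918, -0.0222, 0.0566]
tcp_rot: [-180.0, -0.0, 86.6]
contact_force: [0.2, -0.7, -0.3]
opening: 0.0497
grip_force: 0.0
```

Emit:
{"api": "step_arm", "payload": {
  "motion": "50 0 0 -.05 0 0 0; 50 0 0 -.15 0 0 0; 50 0 0 -.35 0 0 0; 50 0 0 -.6 0 0 0; 50 0 0 -.85 0 0 0; 50 0 0 -1 0 0 0; 50 0 0 -1 0 0 0; 50 0 0 -1 0 0 0"
}}

```text
t: 19.12
eef_pos: [0.4923, -0.0223, 0.1578]
tcp_rot: [179.9, 0.0, 86.6]
contact_force: [0.3, -0.4, -0.5]
opening: 0.0499
grip_force: 0.0
```

Emit:
{"api": "step_arm", "payload": {
  "motion": "50 -.2 0 -.2 0 0 0; 50 -.5 0 -.4 0 0 0; 50 -.8 0 -.4 0 0 0; 50 -1 0 -.4 0 0 0; 50 -1 0 -.4 0 0 0; 50 -1 0 -.4 0 0 0"
}}

```text
t: 19.62
eef_pos: [0.4847, -0.123, 0.1954]
tcp_rot: [-179.8, -0.0, 86.4]
contact_force: [-0.3, 0.3, -0.2]
opening: 0.05
grip_force: 0.0
```

```bash
python3 - <<'E'
from h import *
for n in("top","wrist","scene"):
    d=get_image(n);save(d,n+"9.png");X=cloud(d);z=X[...,2]
    e=X[...,:2]-[.4957,.0337]; x=e@[.9982,-.0602]; y=e@[.0602,.9982]
    for nm,lo,hi,a,b in(("bar",-.139,.0,.044,.052),("pad",-.139,.0,.072,.09),("pine",0,.139,.027,.034)):
        m=(abs(x)<.021)&(y>lo)&(y<hi)&(z>a)&(z<b)
        if m.sum()>50:
            c,sz,_=cv2.minAreaRect((np.c_[x[m],y[m]]*1000).astype(np.float32)); 
            A=np.c_[x[m],y[m],np.ones(m.sum())];k=np.linalg.lstsq(A,z[m],rcond=None)[0]
            print(n,nm,m.sum(),np.round(c,1),np.round(sz,1),np.median(z[m]).round(4),'slope',k[:2].round(3))
E
```

```text
top bar 238 [ -0.4 -24.7] [26.7 33.6] 0.0471 slope [ 0.021 -0.083]
top pad 89 [ -0.5 -50.5] [33.8  8.8] 0.0829 slope [ 0.    -0.022]
top pine 1107 [ 0.2 69.5] [ 30.  138.8] 0.0306 slope [ 0.011 -0.   ]
wrist bar 3164 [  0.3 -72.2] [119.4  33.8] 0.0466 slope [-0.001  0.   ]
wrist pad 4016 [  0.2 -72.7] [34.1 49.2] 0.0824 slope [-0.     0.002]
wrist pine 475 [0.5 4.1] [28.9  8.1] 0.0305 slope [-0.    -0.039]
scene bar 381 [ -0.6 -73.2] [ 40.3 131.5] 0.0469 slope [0.001 0.001]
scene pad 465 [  1.  -71.3] [54.4 37.7] 0.0822 slope [ 0.085 -0.057]
scene pine 848 [ 3.1 65.8] [ 28.6 131.5] 0.0304 slope [-0.02  -0.004]
```

View pics/scene9.png

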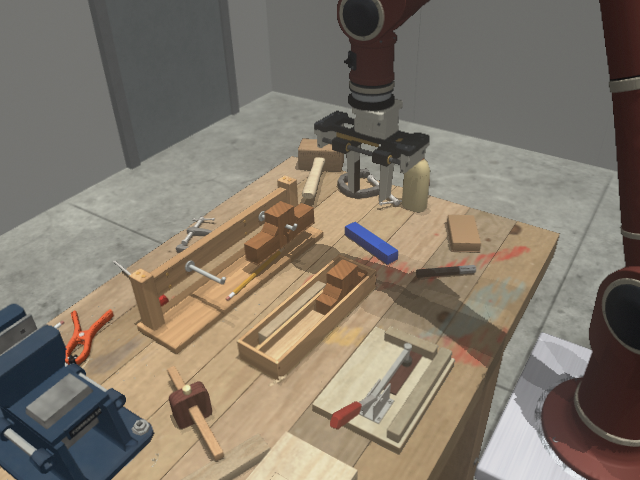

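The short caul sits flat in the lane (pad at about (345,272)), its top at z = 0.082 as it should be, end to end with the pine caul. The long caul still hangs, the bottle stands and the arm is clear.

```bash
python3 -c "
from cell import *
print(job_done())"
```

```text
the job is handed in; nothing more can be done
None
```

I handed the job in: the pine caul is slid against the lane's +y end, and the short caul is unhooked and set down flat and level beside it. The long caul still hangs and the glue bottle stands. The hand-in call gave no verdict.

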